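# Show where the loose wax tin belongs

### The arm

A 7-joint arm with a two-finger parallel gripper is mounted at the origin on a cart in front of the work surface, level with it; the furniture and walls round the work are solid. World frame = base frame: x ahead of the robot, y to its left, z up, the work surface at z = 0. Lengths are in m, angles in rad, forces in N, time in s.
With the tool pointing down it reaches from about 0.4 to 0.875 m from the base axis. Payload 6.5 kg.
Tool frame: the origin (TCP) lies midway between the tips of the shut fingers; the grasp point (between the pads) lies ctrl.grasp_offset behind it (ctrl.grasp_offset is the distance from the TCP to the grasp point, in m); z points along the fingers, y is the line along which they close (so a half turn about z gives the same grasp; the last joint's range is limited). The gripper opens to 85 mm and grips with 20 to 120 N. Pads are 22 mm wide; open, the fingers measure 114 mm over their backs; the gripper's body (76 mm by 85 mm) begins 54 mm behind the grasp point. The pads swing forward as they close: fully open they stand 13 mm farther back than shut.
Start: joints at [-1.326, 0.536, -0.004, 1.538, 0.003, 1.067, -0.071], TCP at [0.199, 0.619, 0.204] pointing down, gripper open.
Joint ranges: [-2.7, 2.7], [-0.37, 2.16], [-1.27, 1.26], [0.24, 2.4], [-1.31, 4.45], [0.19, 1.91], [-2.76, 2.76]. Speed limits (rad/s): [2.39, 2.39, 3.14, 3.14, 3.14, 3.14, 3.14].

### API

Orientations are given as a rotation vector (axis times angle).
In Python, from station import ctrl, vision, ticket gives the robot as it stands. The module is installed in compiled form; this text tells all that it offers.
- The arm moves only by the shell command python3 -m handwheel 'ROWS' [OPENING]. ROWS is JSON, a list of rows, each a list of 6 numbers: the shift along the tool's x, y, z in m, then the turn, a rotation vector about the tool's x, y, z in degrees. A call has 1 to 20 rows; each row is the pose to reach, as a shift and turn from the pose commanded when the call began, along the tool's axes at that moment; what a row does not reach only later rows make up. A row lasts 1/8 s, in which the tool goes at most 62.5 mm and 10.7 degrees, less where a joint would pass 70% of its speed; a pose out of reach is approached as far as the arm can. A call with a gripper value outside its range is refused whole. OPENING is the gripper's target within -1 to 1 (fully open at 1, half-way at 0, shut at -1), set as the call begins (- or left out, the last holds). The fingers move at their own pace and stop on an object; the grip force is fixed at half the most. Time passes only in rows, so rows that repeat a pose let the fingers close. It gives the time, the measured TCP pose, the force, the opening and the grip force at its end, in the units of the state.
- ctrl.read_state(): the state, without advancing time (a new reading comes with each control period).
- vision.snapshot(name): name is "scene" or "top" or "wrist"; returns a dict with "color" (480x640x3 uint8, red, green, blue), "camera_matrix" (3x3 intrinsics, pixels), "extrinsics" (4x4, takes a point from camera to world coordinates). Camera axes: x right, y down, z forward; pixel columns grow to the right and rows downward; lengths in m; the calibration is good to about 2 mm. The wrist camera is an equidistant fisheye: a pixel r from the principal point sees the ray r / f radians off the axis. A picture is of the moment at which its call begins. There is no depth.
- ticket.finish_job(): hands the job in; it is judged then, once.
The state is a dict: "time_s": time; "joints": joint angles; "joint_velocities": joint speeds; "joint_efforts": joint torques, N m; "eef_pos": TCP position; "tcp_rot": TCP orientation; "force": force on the tool from outside, world axes, zero at the start; "ft_torque": the same for the moment, N m; "opening": finger opening in m; "grip_force": force on a finger pad.
Only numpy, scipy, OpenCV 4.12 (cv2) and the standard library are available. Lean on these libraries where they do the work, as an engineer would, in place of code of your own. Each camera call takes 0.05 s, during which the arm holds its last target. There are 200 camera calls.

### The job

A colleague is putting the wax tins away: point from above at the middle of the round wax tin that lies loose on the table, fingertips two or three centimetres above it, and stay there for two seconds; then point in the same way at the middle of the empty pocket in the wooden tray that this tin fits, and stay there for two seconds. Only point: touch nothing, move nothing, and do not come down over the stored tins, the small empty pocket, the candle or the tape roll on the way. Finish with the fingertips raised at least 20 cm above the table.

Things in the scene. Friction and masses are not known exactly. Their poses are not given: they have to be found in the camera images.
- loose_tin: round green-lidded wax tin, 58 mm across and 22 mm high, upright, standing alone on the table; origin at the centre of its underside, z up. The first thing to point at.
- loose_tin_top (a point): centre of the loose tin's lid, 22 mm above its origin
- tray: flat square wooden tray, 178x178 mm, rim 14 mm high, fixed; holds four square blocks two by two, in any order: two with tins in them, one with an empty wide pocket, one with an empty small pocket. Origin at the centre of its underside, x and y along its sides
- wide_block: square light-wood block, 80x80x18 mm, fixed in the tray, origin at the centre of its underside, x and y along its sides (parallel to the tray's), with one round pocket 10 mm deep in the middle of its top, its floor lined with grey felt, 62 mm wide and empty: the loose tin fits it. The second thing to point at
- wide_block_mouth (a point): centre of the wide pocket's mouth, level with the block's top, 24 mm above the table
- narrow_block: square light-wood block, 80x80x18 mm, fixed in the tray, origin at the centre of its underside, x and y along its sides (parallel to the tray's), with one round pocket 10 mm deep in the middle of its top, its floor lined with grey felt, 42 mm wide and empty: too small for a tin
- narrow_block_mouth (a point): centre of the small pocket's mouth, 24 mm above the table
- full_block_1: square light-wood block, 80x80x18 mm, fixed in the tray, origin at the centre of its underside, x and y along its sides (parallel to the tray's), with one round pocket 10 mm deep in the middle of its top, its floor lined with grey felt, 62 mm wide, filled by a stored tin
- full_block_2: square light-wood block, 80x80x18 mm, fixed in the tray, origin at the centre of its underside, x and y along its sides (parallel to the tray's), with one round pocket 10 mm deep in the middle of its top, its floor lined with grey felt, 62 mm wide, filled by a stored tin
- stored_tin_1: round green-lidded wax tin, 58 mm across and 22 mm high, upright, loose in its pocket of the tray, its lid 12 mm above the blocks and 36 mm above the table; origin at the centre of its underside
- stored_tin_2: round green-lidded wax tin, 58 mm across and 22 mm high, upright, loose in its pocket of the tray, its lid 12 mm above the blocks and 36 mm above the table; origin at the centre of its underside
- stored_tin_1_top (a point): centre of that stored tin's lid
- stored_tin_2_top (a point): centre of that stored tin's lid
- candle: tea light in a metal cup, 38 mm across and 18 mm high, on the table; origin at the centre of its underside
- candle_top (a point): centre of the candle, at its rim's height, 18 mm above the table
- tape_roll: roll of tape lying flat on the table, 96 mm across and 48 mm high, hollow; origin at the centre of its underside
- tape_roll_top (a point): centre of the roll at the height of its upper edge
- glue_tube: glue tube, 35x131x25 mm, lying on the table near the vice: a bystander; origin at the centre of its underside
- dropper_bottle: dropper bottle, 33 mm across and 102 mm high, standing on the right of the table: a bystander; origin at the centre of its underside
Things that resemble listed ones, but are neither listed nor needed, are in the scene too. Leave any yellow look-alike of the tape_roll alone.

How it is judged:
By the outcome, as a careful person would: the job done as asked, in the order asked, and still so for the second after the job is handed in, with the robot touching nothing.
It also fails if it takes over 45 s, if anything falls off the work surface, if the arm or the gripper's body presses on something with over 40 N, if the wrist force passes 120 N, or if a joint passes its speed limit or range.

## Working session

There is one attempt and no reset: what is moved stays moved. The work goes in short steps, Python scripts to look and compute and a shell command to move; the robot and the scene stay as the last step left them, time stands still between calls to the robot, and variables do not carry over. Pictures are saved under pics/ and viewed, at most 10 in all, crops included, and the job is handed in when it is done.

```bash
mkdir -p pics; python3 - <<'E'
from station import ctrl, vision
import cv2,numpy as np
for n in("top","scene"):
    s=vision.snapshot(n); cv2.imwrite(f"pics/{n}.png",s["color"][:,:,::-1]); np.savez(f"{n}.npz",**s)
    print(n,s["camera_matrix"].round(1).tolist(),s["extrinsics"].round(3).tolist())
st=ctrl.read_state();print(st["time_s"],st["eef_pos"],st["tcp_rot"],st["opening"],ctrl.grasp_offset)
E
```

```text
top [[562.5, 0.0, 320.9], [0.0, 562.5, 232.7], [0.0, 0.0, 1.0]] [[0.017, -0.982, 0.186, 0.328], [-0.999, -0.022, -0.025, 0.001], [0.029, -0.185, -0.982, 1.119], [0.0, 0.0, 0.0, 1.0]]
scene [[588.3, 0.0, 317.3], [0.0, 588.3, 243.7], [0.0, 0.0, 1.0]] [[-0.699, 0.365, -0.615, 1.374], [0.715, 0.375, -0.59, 0.815], [0.015, -0.852, -0.523, 0.783], [0.0, 0.0, 0.0, 1.0]]
0.1 [0.19862052 0.61829099 0.20300955] [-4.86054170e-01 -3.10364546e+00  2.42730822e-03] 0.08539055210548249 0.0187
```

View pics/top.png

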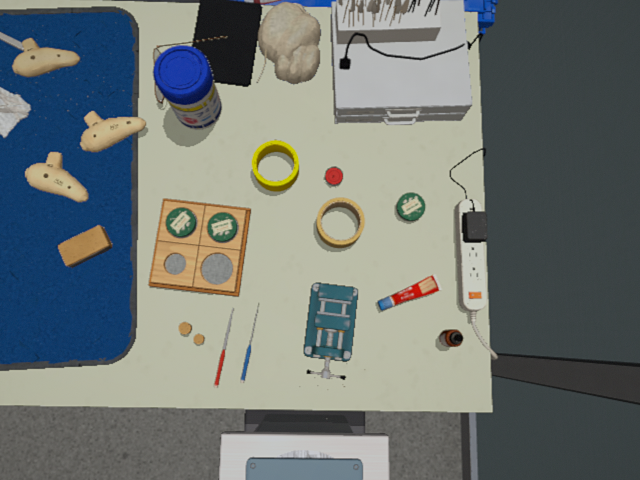

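View pics/scene.png

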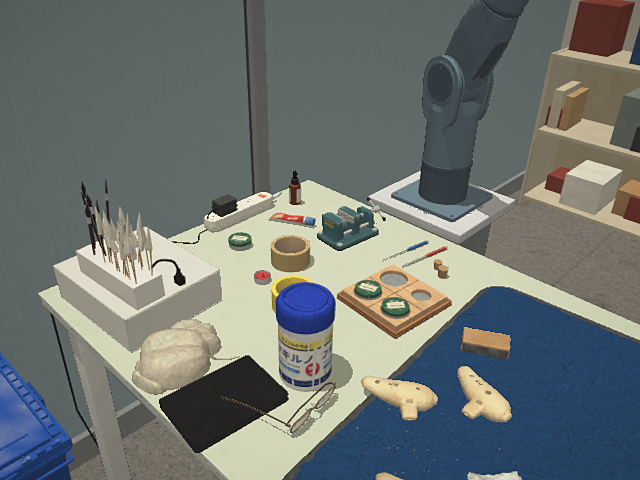

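The top view shows the loose tin at about (411,207), wide pocket (217,268), small pocket (175,264), stored tins (181,222) and (222,227), candle (334,176) and tape (340,222). The scene view shows the same layout: loose tin at (240,240), wide pocket (396,279).

```bash
cat > m.py <<'E'
import cv2,numpy as np
from scipy.spatial.transform import Rotation as R
def cast(s,uv,z):
    E=s["extrinsics"]; d=E[:3,:3]@np.linalg.inv(s["camera_matrix"])@[*uv,1]; o=E[:3,3]
    return o+d*(z-o[2])/d[2]
def blob(s,uv,kind,r=26):
    c=cv2.GaussianBlur(s["color"],(3,3),0); h=cv2.cvtColor(c,cv2.COLOR_RGB2HSV)
    m=((h[...,0]>50)&(h[...,0]<95)&(h[...,1]>90)&(h[...,2]<140)) if kind=="green" else ((h[...,1]<45)&(h[...,2]<185))
    w=np.zeros(m.shape,np.uint8); cv2.circle(w,uv,r,1,-1)
    m=cv2.morphologyEx(m.astype(np.uint8)*w,cv2.MORPH_OPEN,np.ones((3,3)))
    cs=cv2.findContours(m,cv2.RETR_EXTERNAL,cv2.CHAIN_APPROX_NONE)[0]
    k=cv2.convexHull(max(cs,key=cv2.contourArea))[:,0].astype(float)
    return k
def meas(s,uv,kind,z,r=26):
    P=np.array([cast(s,p,z)[:2] for p in blob(s,uv,kind,r)]).astype(np.float32)
    e=cv2.fitEllipse(P*1000); return np.round([*e[0],*e[1]],1)
E
python3 - <<'E'
from m import *
t=np.load("top.npz");s=np.load("scene.npz")
for n,k,z,a,b in [("loose","green",.022,(411,207),(240,240)),("st1","green",.036,(181,222),(369,289)),("st2","green",.036,(222,227),(395,307)),("wide","grey",.014,(217,268),(396,279)),("narrow","grey",.014,(175,264),(422,296))]:
    print(n,"top",meas(t,a,k,z),"scene",meas(s,b,k,z,18))
E
```

```text
Traceback (most recent call last):
  File "m.py", line 15, in meas
    P=np.array([cast(s,p,z)[:2] for p in blob(s,uv,kind,r)]).astype(np.float32)
                                         ~~~~^^^^^^^^^^^^^
  File "m.py", line 12, in blob
    k=cv2.convexHull(max(cs,key=cv2.contourArea))[:,0].astype(float)
                     ~~~^^^^^^^^^^^^^^^^^^^^^^^^
ValueError: max() iterable argument is empty
```

```bash
python3 - <<'E'
from m import *
t=np.load("top.npz");s=np.load("scene.npz")
for q,l in((t,[(411,197),(401,214),(411,218),(217,268),(217,290)]),(s,[(230,240),(240,247),(396,279),(396,270)])):
    h=cv2.cvtColor(q["color"],cv2.COLOR_RGB2HSV)
    for u,v in l: print((u,v),h[v,u])
E
sed -i 's/(3,3)/(1,1)/;s/h\[...,1\]>90)&(h\[...,2\]<140)/h[...,1]>60)\&(h[...,2]<140)/' m.py
cat > run.py <<'E'
from m import *
t=np.load("top.npz");s=np.load("scene.npz")
for n,k,z,a,b in [("loose","green",.022,(411,207),(240,240)),("st1","green",.036,(181,222),(369,289)),("st2","green",.036,(222,227),(395,307)),("wide","grey",.014,(217,268),(396,279)),("narrow","grey",.014,(175,264),(422,296))]:
  for q,p,r in((t,a,22),(s,b,16)):
    try: print(n,meas(q,p,k,z,r))
    except Exception as e: print(n,"fail",e)
E
python3 run.py
```

```text
(411, 197) [ 56  40 128]
(401, 214) [ 73 120 100]
(411, 218) [ 74 130 100]
(217, 268) [ 60   5 143]
(217, 290) [ 15 165  99]
(230, 240) [ 69  81 107]
(240, 247) [ 25  36 119]
(396, 279) [ 39  12 147]
(396, 270) [ 15 112 226]
loose [ 593.9 -206.6   54.6   57.2]
loose [ 602.7 -195.1   55.9   66. ]
st1 [548.4 247.9  55.9  57.2]
st1 [549.7 177.4  56.5  65. ]
st2 [540.7 167.   56.   56.8]
st2 [557.4 258.1  56.3  64.4]
wide [461.1 176.1  59.   59.5]
wide [456.2 176.9  47.4  57.1]
narrow [469.  258.1  38.1  39.6]
narrow [464.  258.6  27.5  36.6]
```

```bash
cat > go.py <<'E'
import sys
from m import *
from station import ctrl
st=ctrl.read_state(); T=R.from_rotvec(st["tcp_rot"])
print(T.as_matrix().round(3).tolist(),st["eef_pos"].round(4),st["time_s"],st["opening"])
for a in sys.argv[1:]:
    print(a,(T.inv().apply(np.array(eval(a))-st["eef_pos"])).round(4))
E
python3 go.py .42,.25,.26 .594,-.207,.2 .594,-.207,.047
```

```text
[[-0.952, 0.306, -0.0], [0.306, 0.952, -0.002], [-0.0, -0.002, -1.0]] [0.1986 0.6183 0.203 ] 0.1 0.08539055210548249
.42,.25,.26 [-0.3234 -0.2831 -0.0565]
.594,-.207,.2 [-0.6288 -0.6649  0.0041]
.594,-.207,.047 [-0.6287 -0.6647  0.1571]
```

```bash
python3 -m handwheel '[[-0.02,-0.02,-0.02,0,0,0],[-0.05,-0.053,-0.04,0,0,0],[-0.09,-0.095,-0.05,0,0,0],[-0.13,-0.137,-0.05,0,0,0],[-0.17,-0.18,-0.05,0,0,0],[-0.21,-0.222,-0.05,0,0,0],[-0.25,-0.264,-0.05,0,0,0],[-0.29,-0.307,-0.05,0,0,0],[-0.33,-0.349,-0.05,0,0,0],[-0.37,-0.391,-0.05,0,0,0],[-0.41,-0.433,-0.05,0,0,0],[-0.45,-0.476,-0.05,0,0,0],[-0.49,-0.518,-0.05,0,0,0],[-0.53,-0.56,-0.05,0,0,0],[-0.57,-0.603,-0.05,0,0,0],[-0.60,-0.634,-0.04,0,0,0],[-0.62,-0.656,-0.02,0,0,0],[-0.629,-0.665,0,0,0,0],[-0.629,-0.665,0,0,0,0],[-0.629,-0.665,0,0,0,0]]' -1
python3 - <<'E'
from station import vision
import cv2,numpy as np
s=vision.snapshot("wrist"); cv2.imwrite("pics/w1.png",s["color"][:,:,::-1]); np.savez("w1.npz",**s)
print(s["camera_matrix"],s["extrinsics"].round(3))
s=vision.snapshot("top"); cv2.imwrite("pics/t2.png",s["color"][:,:,::-1])
E
python3 go.py .594,-.207,.047
```

```text
time_s: 2.6
eef_pos: [0.5945, -0.2051, 0.2042]
tcp_rot: [0.484, 3.104, 0.001]
force: [-0.5, 0.1, 0.4]
opening: 0.0
grip_force: 0.0
[[371.64829954   0.         319.99908241]
 [  0.         371.64829954 237.39200783]
 [  0.           0.           1.        ]] [[ 0.304  0.917  0.257  0.529]
 [ 0.953 -0.293 -0.082 -0.185]
 [ 0.001  0.27  -0.963  0.373]
 [ 0.     0.     0.     1.   ]]
[[-0.953, 0.304, 0.001], [0.304, 0.953, 0.0], [-0.001, 0.001, -1.0]] [ 0.5948 -0.2053  0.2048] 2.7 0.00013915909972272858
.594,-.207,.047 [ 0.0004 -0.002   0.1578]
```

View pics/w1.png

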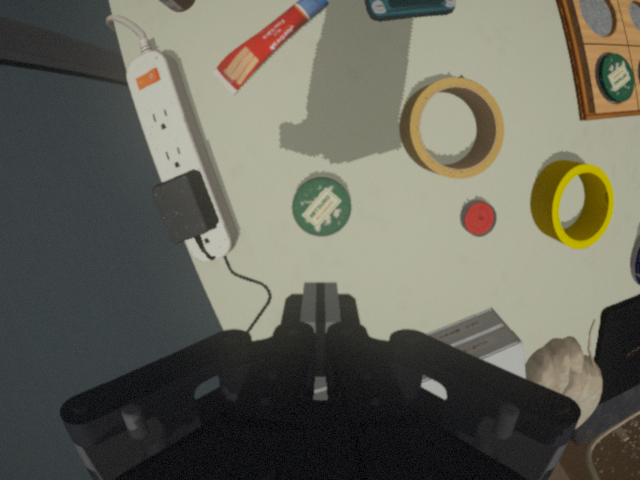

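The wrist view shows the loose tin at (322,207), the shut fingertips at (320,285), the candle at (479,218) and the tape at (456,128). I'll cast the tin with the fisheye model.

```bash
cat >> m.py <<'E'
def wcast(s,uv,z):
    K=s["camera_matrix"];E=s["extrinsics"]; p=(np.array(uv)-K[:2,2])/K[0,0]; th=np.linalg.norm(p)
    d=E[:3,:3]@np.array([*(np.sin(th)*p/max(th,1e-9)),np.cos(th)]); o=E[:3,3]
    return o+d*(z-o[2])/d[2]
def wmeas(s,uv,kind,z,r):
    P=np.array([wcast(s,p,z)[:2] for p in blob(s,uv,kind,r)]).astype(np.float32)
    e=cv2.fitEllipse(P*1000); return np.round([*e[0],*e[1]],1)
E
python3 -c "
from m import *
s=np.load('w1.npz');print(wmeas(s,(322,207),'green',.022,36))"
```

```text
[ 593.9 -203.9   54.3   55.1]
```

```bash
python3 -m handwheel '[[0,0,0.03,0,0,0],[0,0,0.06,0,0,0],[0,0,0.09,0,0,0],[0,0,0.115,0,0,0],[0,0,0.135,0,0,0],[0,0,0.15,0,0,0],[0,0,0.157,0,0,0],[0,0,0.157,0,0,0]]' -1
python3 go.py .594,-.205,.047 
python3 - <<'E'
from station import vision
import cv2,numpy as np
s=vision.snapshot("wrist"); cv2.imwrite("pics/w2.png",s["color"][:,:,::-1])
E
```

```text
time_s: 3.7
eef_pos: [0.5943, -0.2066, 0.0468]
tcp_rot: [-0.486, -3.104, 0.0]
force: [-0.2, -0.7, -0.2]
opening: -0.0003
grip_force: 0.0
[[-0.952, 0.306, -0.0], [0.306, 0.952, -0.0], [0.0, -0.0, -1.0]] [ 0.5943 -0.2066  0.0468] 3.7 -0.00028296981907878586
.594,-.205,.047 [ 0.0008  0.0015 -0.0002]
```

View pics/w2.png

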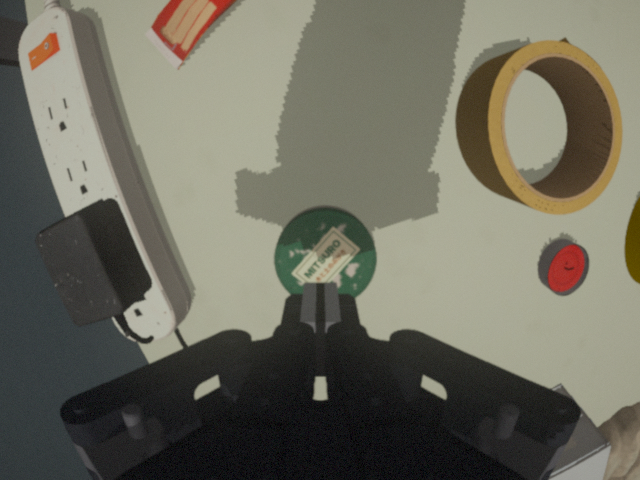

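The fingertips (320,285) stand over the tin (325,253 – parallax of the oblique view) with the tip 25 mm above the lid. I'll hold here.

```bash
python3 -m handwheel '[[0,0.001,0,0,0,0],[0,0.001,0,0,0,0],[0,0.001,0,0,0,0],[0,0.001,0,0,0,0],[0,0.001,0,0,0,0],[0,0.001,0,0,0,0],[0,0.001,0,0,0,0],[0,0.001,0,0,0,0],[0,0.001,0,0,0,0],[0,0.001,0,0,0,0],[0,0.001,0,0,0,0],[0,0.001,0,0,0,0],[0,0.001,0,0,0,0],[0,0.001,0,0,0,0],[0,0.001,0,0,0,0],[0,0.001,0,0,0,0],[0,0.001,0,0,0,0],[0,0.001,0,0,0,0],[0,0.001,0,0,0,0],[0,0.001,0,0,0,0]]' -1
python3 go.py .461,.1765,.21
```

```text
time_s: 6.25
eef_pos: [0.5946, -0.2057, 0.0468]
tcp_rot: [0.486, 3.104, -0.0]
force: [0.9, -0.2, 0.0]
opening: 0.0002
grip_force: 0.0
[[-0.952, 0.306, 0.0], [0.306, 0.952, -0.0], [-0.0, -0.0, -1.0]] [ 0.5946 -0.2057  0.0468] 6.25 0.00018740821107626388
.461,.1765,.21 [ 0.2441  0.323  -0.1632]
```

```bash
python3 -m handwheel '[[0,0,-0.03,0,0,0],[0,0,-0.07,0,0,0],[0,0,-0.11,0,0,0],[0,0,-0.15,0,0,0],[0,0,-0.163,0,0,0],[0.02,0.0265,-0.163,0,0,0],[0.05,0.066,-0.163,0,0,0],[0.08,0.106,-0.163,0,0,0],[0.11,0.146,-0.163,0,0,0],[0.14,0.185,-0.163,0,0,0],[0.17,0.225,-0.163,0,0,0],[0.20,0.265,-0.163,0,0,0],[0.22,0.291,-0.163,0,0,0],[0.235,0.311,-0.163,0,0,0],[0.244,0.323,-0.163,0,0,0],[0.244,0.323,-0.163,0,0,0],[0.244,0.323,-0.163,0,0,0]]' -1
python3 - <<'E'
from station import vision
import cv2,numpy as np
s=vision.snapshot("wrist"); cv2.imwrite("pics/w3.png",s["color"][:,:,::-1]); np.savez("w3.npz",**s)
E
python3 go.py .461,.1765,.049
```

```text
time_s: 8.38
eef_pos: [0.4614, 0.1752, 0.2096]
tcp_rot: [0.489, 3.103, -0.001]
force: [-0.4, -0.1, -0.0]
opening: -0.0001
grip_force: 0.0
[[-0.952, 0.308, 0.0], [0.308, 0.952, -0.001], [-0.0, -0.001, -1.0]] [0.4615 0.1751 0.2097] 8.425 -4.23962503967984e-05
.461,.1765,.049 [0.0009 0.0013 0.1607]
```

View pics/w3.png

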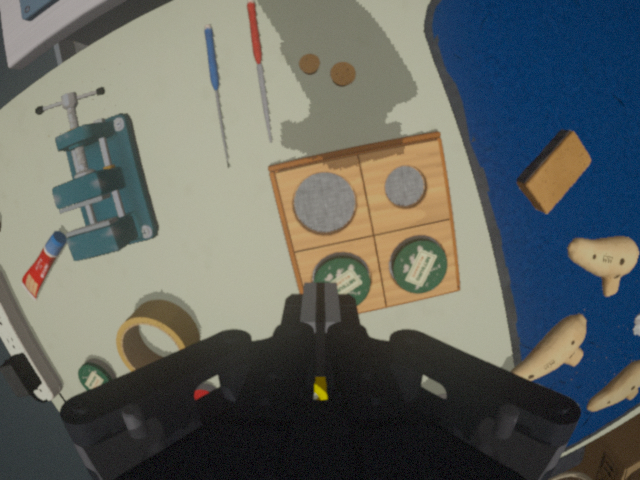

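The wrist view shows the wide pocket at (325,203), small pocket (405,187), stored tins at (343,280) and (419,264).

```bash
python3 -c "
from m import *
s=np.load('w3.npz');print(wmeas(s,(325,203),'grey',.014,40),wmeas(s,(405,187),'grey',.014,28))"
```

```text
[460.  179.4  59.6  59.7] [468.  261.3  38.8  39.6]
```

```bash
python3 -m handwheel '[[0.002,0.002,0.03,0,0,0],[0.002,0.002,0.06,0,0,0],[0.002,0.002,0.09,0,0,0],[0.002,0.002,0.115,0,0,0],[0.002,0.002,0.135,0,0,0],[0.002,0.002,0.152,0,0,0],[0.002,0.002,0.16,0,0,0],[0.002,0.002,0.16,0,0,0]]' -1
python3 go.py .4605,.1777,.049
python3 - <<'E'
from station import vision
import cv2
s=vision.snapshot("scene"); cv2.imwrite("pics/s4.png",cv2.resize(s["color"][200:360,290:500,::-1],None,fx=3,fy=3))
E
```

```text
time_s: 9.43
eef_pos: [0.4598, 0.1787, 0.0496]
tcp_rot: [-0.487, -3.103, 0.001]
force: [0.3, -0.6, 1.0]
opening: -0.0
grip_force: 0.0
[[-0.952, 0.306, -0.0], [0.306, 0.952, -0.0], [0.0, -0.0, -1.0]] [0.4598 0.1787 0.0496] 9.425 -4.1512146372420544e-05
.4605,.1777,.049 [-0.001  -0.0007  0.0006]
```

View pics/s4.png

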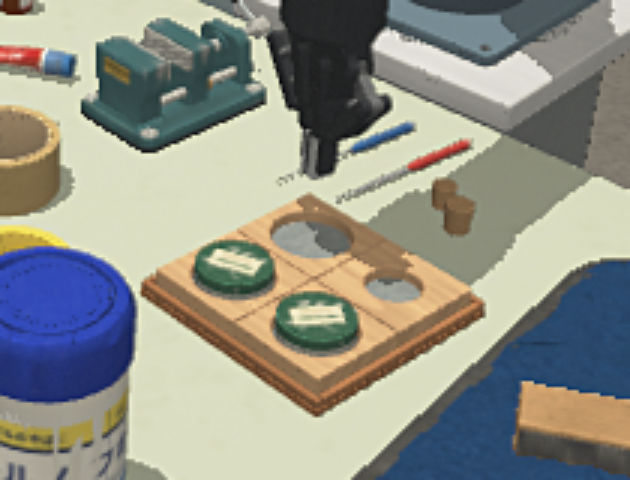

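The crop shows the fingertips at full-image (396,258) and the wide pocket at about (394,279). That gap looks a little large for 25 mm, so I'll check by projection.

```bash
python3 -c "
from m import *
from station import vision
for n in ('scene','top'):
  s=np.load(n+'.npz');E=np.linalg.inv(s['extrinsics'])
  for p in [(.4598,.1787,.0496),(.4605,.1777,.024),(.594,-.205,.022)]:
    q=s['camera_matrix']@(E@[*p,1])[:3]; print(n,p,(q[:2]/q[2]).round(1))
s=vision.snapshot('top');a=cv2.resize(s['color'][190:320,130:300,::-1],None,fx=4,fy=4)
s=vision.snapshot('wrist');b=s['color'][:,:,::-1]
cv2.imwrite('pics/t5.png',a);cv2.imwrite('pics/w5.png',b)"
```

```text
scene (0.4598, 0.1787, 0.0496) [394.3 267.4]
scene (0.4605, 0.1777, 0.024) [392.8 276.7]
scene (0.594, -0.205, 0.022) [239.6 236.6]
top (0.4598, 0.1787, 0.0496) [212.6 266.9]
top (0.4605, 0.1777, 0.024) [215.2 268.2]
top (0.594, -0.205, 0.022) [409.8 206.3]
```

View pics/t5.png

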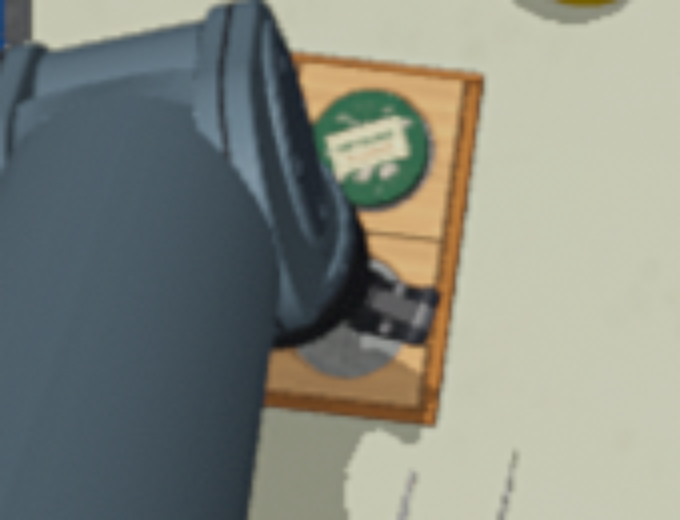

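View pics/w5.png

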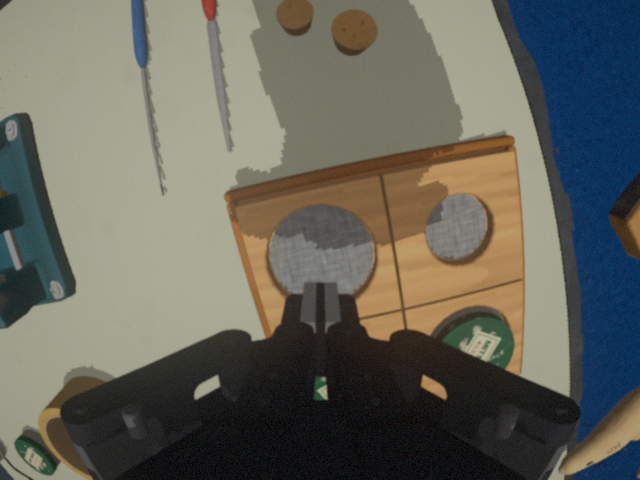

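The top crop shows the arm covering the pocket with a finger knuckle at its right. The wrist view shows the pocket at (322,252) and the tips at (320,284). In the scene view the tips sit about 9 px above the projected TCP, so I'll triangulate the real tip.

```bash
python3 -c "
from m import *
from station import vision
s=np.load('scene.npz');w=vision.snapshot('wrist');print(w['extrinsics'].round(3).tolist())
K=w['camera_matrix'];E=np.linalg.inv(w['extrinsics'])
for p in [(.4598,.1787,.0496),(.4598,.1787,.07),(.4605,.1777,.024),(.4605,.1777,.014)]:
    c=(E@[*p,1])[:3];r=np.hypot(*c[:2]);th=np.arctan2(r,c[2]);print(p,(c[:2]/r*th*K[0,0]+K[:2,2]).round(1))
A=[];b=[]
for o,f in((s['extrinsics'][:3,3],cast(s,(396,259),0)),(w['extrinsics'][:3,3],wcast(w,(320,284),0))):
    d=(f-o)/np.linalg.norm(f-o);P=np.eye(3)-np.outer(d,d);A.append(P);b.append(P@o)
x=np.linalg.solve(sum(A),sum(b));print('tip',x,[np.linalg.norm(P@x-q) for P,q in zip(A,b)])
c=vision.snapshot('scene');cv2.imwrite('pics/s6.png',cv2.resize(c['color'][220:300,350:440,::-1],None,fx=7,fy=7,interpolation=0))
print(wmeas(w,(322,252),'grey',.014,56))"
```

```text
[[0.306, 0.916, 0.258, 0.394], [0.952, -0.295, -0.082, 0.2], [0.001, 0.271, -0.963, 0.22], [0.0, 0.0, 0.0, 1.0]]
(0.4598, 0.1787, 0.0496) [319.7 278. ]
(0.4598, 0.1787, 0.07) [319.7 295.3]
(0.4605, 0.1777, 0.024) [318.4 262.5]
(0.4605, 0.1777, 0.014) [318.5 256.7]
tip [0.45539147 0.17931297 0.06980196] [np.float64(0.0012494635291612152), np.float64(0.0012494635291612102)]
[461.8 178.9  59.5  63.6]
```

View pics/s6.png

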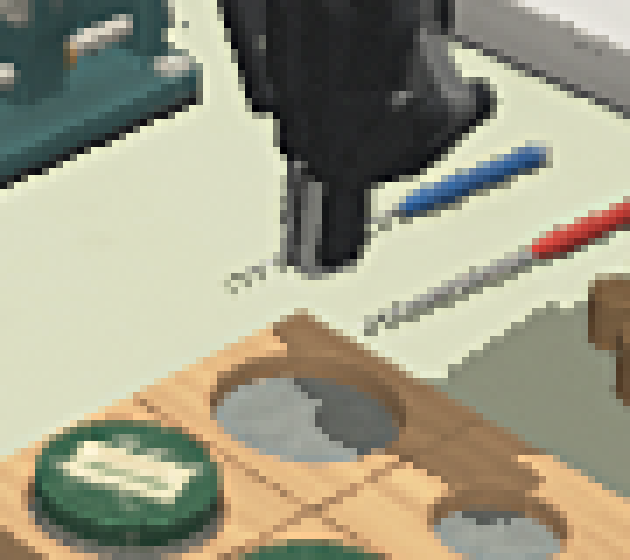

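```bash
python3 -c "
from m import *
from station import vision,ctrl
s=np.load('scene.npz');w=vision.snapshot('wrist');st=ctrl.read_state();T=R.from_rotvec(st['tcp_rot']);p=np.array(st['eef_pos'])
tx,ty=T.apply([1,0,0]),T.apply([0,1,0])
for off in(-.011,0,.011):
  for n,o,f in(('scene',s['extrinsics'][:3,3],cast(s,(396,259),0)),('wrist',w['extrinsics'][:3,3],wcast(w,(320,284),0))):
    d=f-o; k=((p+off*tx-o)@tx)/(d@tx); q=o+k*d; print(n,'x-off',off,'z',q[2].round(4),'tool y',((q-p)@ty).round(4))
# scene calibration check: tray corners seen in scene, cast at block top/rim height
for nm,uv in(('tin loose rim far',(240,232)),):print(nm,cast(s,uv,.022))
"
```

```text
scene x-off -0.011 z 0.0856 tool y 0.0171
wrist x-off -0.011 z 0.0304 tool y -0.0004
scene x-off 0 z 0.0741 tool y 0.0027
wrist x-off 0 z 0.0564 tool y -0.0004
scene x-off 0.011 z 0.0625 tool y -0.0117
wrist x-off 0.011 z 0.0825 tool y -0.0004
tin loose rim far [ 0.57881471 -0.22191454  0.022     ]
```

```bash
python3 -c "
from m import *
from station import vision,ctrl
s=vision.snapshot('scene');w=vision.snapshot('wrist');st=ctrl.read_state();T=R.from_rotvec(st['tcp_rot']);p=np.array(st['eef_pos'])
print(p,st['opening'],st['time_s'])
def pj(c,X,fe):
  q=np.linalg.inv(c['extrinsics'])@[*X,1];K=c['camera_matrix']
  if not fe: u=K@q[:3];return u[:2]/u[2]
  r=np.hypot(*q[:2]);return q[:2]/r*np.arctan2(r,q[2])*K[0,0]+K[:2,2]
out=[]
for c,fe,(x0,y0) in((s,0,(350,180)),(w,1,(270,220))):
  W=80 if not fe else 80
  W,H=(80,110) if not fe else (100,137)
  f=400/W; im=cv2.resize(c['color'][y0:y0+H,x0:x0+W,::-1],(400,int(H*f)),interpolation=0)
  box=lambda z,a,b,col:cv2.polylines(im,[np.array([(pj(c,p+T.apply([i*a,j*b,-z]),fe)-(x0,y0)+.5)*f for i,j in((1,1),(1,-1),(-1,-1),(-1,1))]).astype(int)],True,col,1)
  box(0,.011,.011,(0,0,255));box(.02,.011,.011,(0,255,255));box(.04,.011,.011,(255,255,0));box(.0727,.038,.0425,(255,0,255))
  out.append(im[:548])
m=min(len(i) for i in out);cv2.imwrite('pics/f.png',np.hstack([i[:m] for i in out]))"
```

```text
[0.45998557 0.17915376 0.05014802] 4.0223725624224414e-05 9.825
```

View pics/f.png

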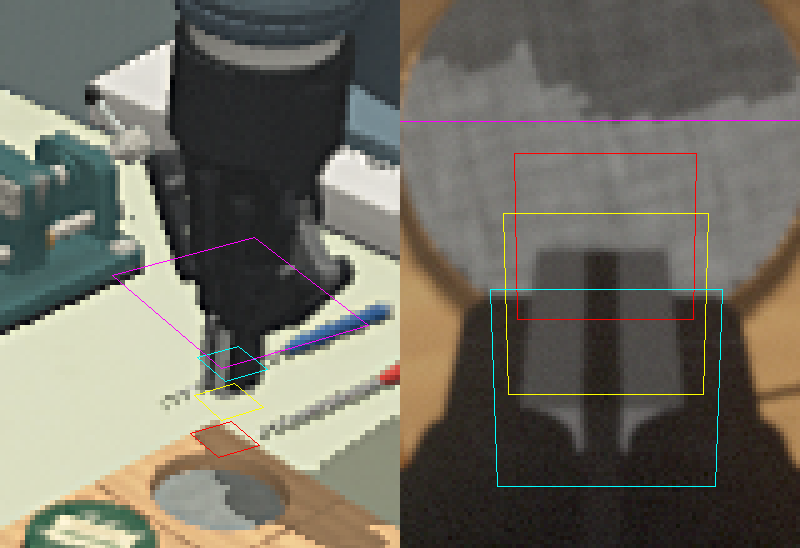

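The overlay shows both cameras agree: the visible pads end about 30 mm behind the reported TCP (drawn in red), so the tips may be about 55 mm above the pocket, not 25. I'll complete this two-second hold, then check the true tip height over bare table.

```bash
python3 -m handwheel '[[0,-0.001,0,0,0,0],[0,-0.001,0,0,0,0],[0,-0.001,0,0,0,0],[0,-0.001,0,0,0,0],[0,-0.001,0,0,0,0],[0,-0.001,0,0,0,0],[0,-0.001,0,0,0,0],[0,-0.001,0,0,0,0],[0,-0.001,0,0,0,0],[0,-0.001,0,0,0,0],[0,-0.001,0,0,0,0],[0,-0.001,0,0,0,0],[0,-0.001,0,0,0,0],[0,-0.001,0,0,0,0],[0,-0.001,0,0,0,0],[0,-0.001,0,0,0,0],[0,-0.001,0,0,0,0]]' -1
python3 -c "
from m import *
print(cast(np.load('top.npz'),(282,243),0))"
python3 go.py .50,.06,.12 .50,.06,.03
```

```text
time_s: 11.95
eef_pos: [0.4595, 0.178, 0.0498]
tcp_rot: [0.486, 3.104, -0.0]
force: [-0.1, -0.2, 0.5]
opening: -0.0003
grip_force: 0.0
[0.51709379 0.05039111 0.        ]
[[-0.952, 0.306, 0.0], [0.306, 0.952, -0.0], [-0.0, -0.0, -1.0]] [0.4595 0.178  0.0498] 11.95 -0.0002575984861547847
.50,.06,.12 [-0.0747 -0.1    -0.0702]
.50,.06,.03 [-0.0747 -0.1     0.0198]
```

```bash
python3 -m handwheel '[[0,0,-0.04,0,0,0],[0,0,-0.08,0,0,0],[0,0,-0.12,0,0,0],[-0.03,-0.033,-0.12,0,0,0],[-0.06,-0.066,-0.12,0,0,0],[-0.09,-0.1,-0.12,0,0,0],[-0.094,-0.104,-0.09,0,0,0],[-0.094,-0.104,-0.05,0,0,0],[-0.094,-0.104,-0.02,0,0,0],[-0.094,-0.104,0.01,0,0,0],[-0.094,-0.104,0.025,0,0,0],[-0.094,-0.104,0.025,0,0,0]]' -1
python3 - <<'E'
from m import *
from station import vision,ctrl
p=np.array(ctrl.read_state()["eef_pos"]);T=R.from_rotvec(ctrl.read_state()["tcp_rot"])
s=vision.snapshot("scene");E=np.linalg.inv(s["extrinsics"]);K=s["camera_matrix"]
def pj(X): u=K@(E@[*X,1])[:3];return (u[:2]/u[2]).round(1)
for z in(0,.015,.03,.045): print(z,[pj(p+T.apply([i*.011,j*.008,-z])).tolist() for i,j in((0,0),(-1,1))])
c=pj(p).astype(int);g=s["color"].max(2)
for v in range(c[1]-30,c[1]+14,2): print(v,g[v,c[0]-12:c[0]+14:2])
E
```

```text
time_s: 13.45
eef_pos: [0.5166, 0.0501, 0.0243]
tcp_rot: [-0.486, -3.102, 0.001]
force: [0.4, -0.7, -0.1]
opening: 0.0004
grip_force: 0.0
0 [[334.8, 264.0], [332.4, 266.9]]
0.015 [[335.0, 258.6], [332.6, 261.5]]
0.03 [[335.2, 253.2], [332.7, 256.0]]
0.045 [[335.4, 247.7], [332.9, 250.5]]
234 [100  89  72  77  35  37  41  38  39  36  35  44  50]
236 [114  99  97  77  35  37  38  41  41  38  39  36  30]
238 [ 78  98 115  92  33  38  36  38  39  39  39  32  41]
240 [ 45  82  87 115 103  37  35  36  39  38  34  32  31]
242 [232  31  63  77  82  36  32  38  39  34  30  29  63]
244 [224 233 221  28 177  87 116  29  36  42 172 118 104]
246 [222 223 225 235 163  86 104  35  41  47  88  81  76]
248 [222 222 222 226 145  90  95  36  37  53  70  41  93]
250 [222 222 222 226 131 100 108  37  39  38 106 232 228]
252 [222 222 223 226 126 120  91  38  41  62 238 222 221]
254 [222 222 222 224 220 109  71  22  35 127 227 222 222]
256 [222 222 222 223 225 223 109 178 233 229 223 222 221]
258 [222 222 222 222 223 226 235 237 149 167 225 223 222]
260 [223 222 222 223 219 153 134 137 140 139 171 224 223]
262 [222 222 221 222 220 133 145 142 141 144 139 210 233]
264 [222 222 222 222 225 220 142 143 143 144 140 137 136]
266 [221 222 223 221 222 223 136 140 141 142 142 142 143]
268 [222 222 222 221 222 225 215 135 144 144 144 145 144]
270 [222 222 222 222 222 222 227 151 143 143 142 143 144]
272 [222 222 222 222 222 222 220 134 142 145 144 143 143]
274 [223 222 222 222 222 222 225 122 140 142 142 143 143]
276 [222 222 222 222 222 222 222 226 214 133 141 143 144]
```

```bash
python3 -m handwheel '[[0,0,0.007,0,0,0],[0,0,0.014,0,0,0],[0,0,0.018,0,0,0]]' -1;  python3 -m handwheel '[[0,0,0.001,0,0,0],[0,0,0.003,0,0,0],[0,0,0.004,0,0,0]]' -1
```

```text
time_s: 13.88
eef_pos: [0.5171, 0.0503, 0.0066]
tcp_rot: [-0.486, -3.104, -0.0]
force: [-0.7, -0.5, 0.0]
opening: -0.0002
grip_force: 0.0
time_s: 14.25
eef_pos: [0.5172, 0.0503, 0.0028]
tcp_rot: [0.486, 3.104, 0.0]
force: [0.4, -0.5, -0.3]
opening: -0.0003
grip_force: 0.0
```

```bash
python3 -m handwheel '[[0,0,0.001,0,0,0],[0,0,0.002,0,0,0],[0,0,0.003,0,0,0]]' -1;  python3 -m handwheel '[[0,0,0.001,0,0,0],[0,0,0.002,0,0,0]]' -1
```

```text
time_s: 14.62
eef_pos: [0.5172, 0.0503, -0.0002]
tcp_rot: [0.486, 3.104, 0.0]
force: [-0.4, -0.2, 0.3]
opening: -0.0003
grip_force: 0.0
time_s: 14.88
eef_pos: [0.5172, 0.0503, -0.0022]
tcp_rot: [0.486, 3.104, 0.0]
force: [-0.2, 0.5, 0.3]
opening: -0.0
grip_force: 0.0
```

```bash
python3 -m handwheel '[[0,0,0.002,0,0,0],[0,0,0.004,0,0,0],[0,0,0.006,0,0,0],[0,0,0.006,0,0,0]]' -1
python3 - <<'E'
from m import *
from station import vision,ctrl
st=ctrl.read_state();p=np.array(st["eef_pos"]);T=R.from_rotvec(st["tcp_rot"])
s=vision.snapshot("scene");E=np.linalg.inv(s["extrinsics"]);K=s["camera_matrix"]
def pj(X): u=K@(E@[*X,1])[:3];return (u[:2]/u[2]).round(1)
for z in(0,.015,.03,.045): print(z,[pj(p+T.apply([i*.011,j*.008,-z])).tolist() for i,j in((0,0),(-1,1))])
c=pj(p).astype(int);g=s["color"].max(2)
for v in range(c[1]-22,c[1]+8,1): print(v,g[v,c[0]-12:c[0]+14:2])
E
python3 go.py .5945,-.205,.2 .5945,-.205,.03
```

```text
time_s: 15.38
eef_pos: [0.517, 0.0502, -0.0084]
tcp_rot: [-0.486, -3.103, 0.0]
force: [-0.3, 0.6, 0.1]
opening: -0.0001
grip_force: 0.0
0 [[334.3, 275.6], [331.9, 278.5]]
0.015 [[334.5, 270.3], [332.1, 273.2]]
0.03 [[334.7, 265.0], [332.3, 267.9]]
0.045 [[334.9, 259.6], [332.5, 262.5]]
253 [222 222 222 231 103  30  37  30  40  38  33  39  21]
254 [222 223 222 229  85  26  37  56  40  36  32  20  38]
255 [222 223 222 228  79  76  50  42  37  25  46 114 240]
256 [222 222 222 229  78 114  50  36  35  56 246 232 232]
257 [222 223 222 229  76 117  47  38  33  80 238 227 224]
258 [222 222 222 229  77 115  45  39  39 105 227 222 223]
259 [221 222 223 232  80 117  46  40  39 107 227 222 223]
260 [222 222 223 230  83 115  46  38  35 108 227 223 223]
261 [223 222 224 143  85 115  45  41  39 108 228 223 225]
262 [222 222 224 218 108 115  47  41  36 123 236 229 233]
263 [222 222 222 229  86 114  47  40  33  75 156 171 151]
264 [222 222 223 226  80 117  27  39  38  77 138 137 134]
265 [222 222 222 230  76 125  18  39  30  77 142 140 141]
266 [222 223 222 228 120 123  36  24  68 139 143 142 142]
2
[... 430 characters left out ...]
215 138 142 145 143 143 144 143]
275 [222 223 223 222 223 229 129 141 143 145 142 143 144]
276 [222 222 222 222 223 225 215 133 142 144 142 144 145]
277 [222 222 223 222 222 223 227 219 133 142 143 144 142]
278 [222 222 222 222 222 222 224 229 218 133 142 143 144]
279 [222 222 222 222 222 222 222 224 228 217 133 142 145]
280 [223 222 222 222 222 222 222 222 224 228 219 134 141]
281 [223 222 222 222 222 222 222 222 222 224 228 218 134]
282 [222 222 222 222 222 222 222 222 222 222 224 228 221]
[[-0.952, 0.306, -0.0], [0.306, 0.952, -0.0], [0.0, -0.0, -1.0]] [ 0.5171  0.0502 -0.0083] 15.425 -8.943197920446016e-06
.5945,-.205,.2 [-0.1517 -0.2193 -0.2083]
.5945,-.205,.03 [-0.1517 -0.2193 -0.0383]
```

Confirmed: the reported TCP is 8 mm below the table with no contact, and the visible tip corner (334,268) matches a 30 mm offset. True tip height is therefore reported z + 0.030. I'll redo both points with reported z at 0.017 (tin) and 0.019 (pocket).

```bash
python3 -m handwheel '[[0,0,-0.04,0,0,0],[0,0,-0.09,0,0,0],[0,0,-0.14,0,0,0],[0,0,-0.18,0,0,0],[-0.02,-0.029,-0.18,0,0,0],[-0.047,-0.067,-0.18,0,0,0],[-0.073,-0.106,-0.18,0,0,0],[-0.1,-0.144,-0.18,0,0,0],[-0.125,-0.181,-0.18,0,0,0],[-0.142,-0.205,-0.18,0,0,0],[-0.152,-0.219,-0.18,0,0,0],[-0.152,-0.219,-0.18,0,0,0],[-0.152,-0.219,-0.15,0,0,0],[-0.152,-0.219,-0.12,0,0,0],[-0.152,-0.219,-0.09,0,0,0],[-0.152,-0.219,-0.06,0,0,0],[-0.152,-0.219,-0.04,0,0,0],[-0.152,-0.219,-0.03,0,0,0],[-0.152,-0.219,-0.03,0,0,0]]' -1
python3 go.py .5945,-.205,.017
```

```text
time_s: 17.8
eef_pos: [0.5949, -0.2043, 0.0217]
tcp_rot: [-0.486, -3.103, -0.0]
force: [0.4, -0.1, 0.5]
opening: 0.0003
grip_force: 0.0
[[-0.952, 0.305, -0.0], [0.305, 0.952, 0.0], [0.0, 0.0, -1.0]] [ 0.5949 -0.2043  0.0217] 17.8 0.00030335035253615996
.5945,-.205,.017 [ 0.0002 -0.0008  0.0047]
```

```bash
python3 -m handwheel '[[0,0,0.002,0,0,0],[0,0,0.005,0,0,0],[0,0,0.005,0,0,0],[0,0,0.005,0,0,0],[0,0,0.005,0,0,0],[0,0,0.005,0,0,0],[0,0,0.005,0,0,0],[0,0,0.005,0,0,0],[0,0,0.005,0,0,0],[0,0,0.005,0,0,0],[0,0,0.005,0,0,0],[0,0,0.005,0,0,0],[0,0,0.005,0,0,0],[0,0,0.005,0,0,0],[0,0,0.005,0,0,0],[0,0,0.005,0,0,0],[0,0,0.005,0,0,0],[0,0,0.005,0,0,0],[0,0,0.005,0,0,0],[0,0,0.005,0,0,0]]' -1
python3 - <<'E'
from m import *
from station import vision,ctrl
st=ctrl.read_state();p=np.array(st["eef_pos"]);T=R.from_rotvec(st["tcp_rot"])
s=vision.snapshot("scene");E=np.linalg.inv(s["extrinsics"]);K=s["camera_matrix"]
def pj(X): u=K@(E@[*X,1])[:3];return (u[:2]/u[2]).round(1)
for z in(.015,.03,.045): print(z,[pj(p+T.apply([i*.011,j*.008,-z])).tolist() for i,j in((0,0),(-1,1))])
c=pj(p).astype(int);g=s["color"].max(2)
for v in range(c[1]-20,c[1]+2,1): print(v,c[0]-12,g[v,c[0]-12:c[0]+14:2])
E
python3 go.py .4605,.1777,.19
```

```text
time_s: 20.3
eef_pos: [0.595, -0.2047, 0.0168]
tcp_rot: [0.486, 3.104, 0.0]
force: [-0.8, 0.3, 0.4]
opening: 0.0001
grip_force: 0.0
0.015 [[239.2, 233.4], [236.2, 235.8]]
0.03 [[238.8, 228.2], [235.8, 230.6]]
0.045 [[238.5, 223.0], [235.5, 225.4]]
218 227 [151 152 156 123  44  33  31  34  77 118 135 230 228]
219 227 [154 153 156 119 115  24  33  36  96 141 151 228 222]
220 227 [155 153 157 138 121  23  41  35  89 151 224 222 221]
221 227 [154 155 150 136 119  22  40  35 123 225 223 221 220]
222 227 [153 147 147 136 118  43  38  35 125 227 220 220 220]
223 227 [139 147 149 125 113  45  37  34 111 225 220 220 221]
224 227 [143 147 140 134 112  45  38  36 110 227 221 221 220]
225 227 [147 139 134 133  93  68  39  36 101 227 221 221 220]
226 227 [141 134 149 221  94  72  39  36 101 227 220 221 221]
227 227 [131 146 224 228  91  71  41  38  83 228 220 219 217]
228 227 [228 222 224 226  83  70  33  24  90 228 220 219 220]
229 227 [226 222 220 226 128  61  23  64 121 225 221 221 221]
230 227 [221 220 220 223 214 101 108 173 232 225 223 222 222]
231 227 [219 220 221 223 231 172 220 245 240 234 232 224 221]
232 227 [220 221 222 229 238 158 166 138 175 144 158 234 222]
233 227 [220 222 231 176 123 103  78  65  81  68  91 176 224]
234 227 [221 226 175 102  91 107  68  66  63  61  65 141 229]
235 227 [222 231 104 116 188 172  78  68  65  68  75  78 244]
236 227 [225 149  97 184 201 215 145 159 137 108  82  57 140]
237 227 [226  94 109 248 229 205 117 124 125 151 135  71 112]
238 227 [224  83 147 255 244 241 138 144 139 158  92  75 116]
239 227 [224  94 150 158 167 222 146 162 167 166  66  76  92]
[[-0.952, 0.306, 0.0], [0.306, 0.952, -0.0], [-0.0, -0.0, -1.0]] [ 0.5949 -0.2047  0.0168] 20.35 -0.00015996639698224216
.4605,.1777,.19 [ 0.2449  0.323  -0.1732]
```

The tip corner is again at the row predicted with the 30 mm offset (about 230.5), so the true gap over the lid is about 25 mm. On to the pocket.

```bash
python3 -m handwheel '[[0,0,-0.03,0,0,0],[0,0,-0.08,0,0,0],[0,0,-0.13,0,0,0],[0,0,-0.163,0,0,0],[0,0,-0.173,0,0,0],[0.02,0.0265,-0.173,0,0,0],[0.05,0.066,-0.173,0,0,0],[0.08,0.106,-0.173,0,0,0],[0.11,0.146,-0.173,0,0,0],[0.14,0.185,-0.173,0,0,0],[0.17,0.225,-0.173,0,0,0],[0.20,0.265,-0.173,0,0,0],[0.22,0.291,-0.173,0,0,0],[0.235,0.311,-0.173,0,0,0],[0.245,0.323,-0.173,0,0,0],[0.245,0.323,-0.173,0,0,0],[0.245,0.323,-0.173,0,0,0]]' -1
python3 go.py .4605,.1777,.019
```

```text
time_s: 22.48
eef_pos: [0.4607, 0.1764, 0.1896]
tcp_rot: [0.489, 3.103, -0.001]
force: [-0.3, -0.0, -0.6]
opening: 0.0004
grip_force: 0.0
[[-0.952, 0.307, -0.0], [0.307, 0.952, -0.001], [-0.0, -0.001, -1.0]] [0.4607 0.1764 0.1896] 22.475 0.0004012380377376331
.4605,.1777,.019 [0.0006 0.0012 0.1706]
```

```bash
python3 -m handwheel '[[0,0,0.03,0,0,0],[0,0,0.06,0,0,0],[0,0,0.09,0,0,0],[0,0,0.12,0,0,0],[0,0,0.145,0,0,0],[0,0,0.163,0,0,0],[0,0,0.17,0,0,0],[0,0,0.17,0,0,0]]' -1 && python3 -m handwheel '[[0,0,0,0,0,0],[0,0,0,0,0,0],[0,0,0,0,0,0],[0,0,0,0,0,0],[0,0,0,0,0,0],[0,0,0,0,0,0],[0,0,0,0,0,0],[0,0,0,0,0,0],[0,0,0,0,0,0],[0,0,0,0,0,0],[0,0,0,0,0,0],[0,0,0,0,0,0],[0,0,0,0,0,0],[0,0,0,0,0,0],[0,0,0,0,0,0],[0,0,0,0,0,0],[0,0,0,0,0,0],[0,0,0,0,0,0],[0,0,0,0,0,0]]' -1
```

```text
time_s: 23.48
eef_pos: [0.4607, 0.177, 0.0198]
tcp_rot: [-0.488, -3.103, 0.001]
force: [-0.6, -0.0, -0.5]
opening: -0.0002
grip_force: 0.0
time_s: 25.85
eef_pos: [0.4604, 0.1777, 0.0198]
tcp_rot: [0.486, 3.104, 0.0]
force: [0.1, -0.2, -0.5]
opening: 0.0
grip_force: 0.0
```

Held, on target. Now I'll raise the tips to a reported z of about 0.25 (over 20 cm under either reading) and hand in.

```bash
python3 -m handwheel '[[0,0,-0.03,0,0,0],[0,0,-0.07,0,0,0],[0,0,-0.11,0,0,0],[0,0,-0.15,0,0,0],[0,0,-0.19,0,0,0],[0,0,-0.22,0,0,0],[0,0,-0.23,0,0,0],[0,0,-0.23,0,0,0],[0,0,-0.23,0,0,0],[0,0,-0.23,0,0,0]]' -1 && python3 -c "
from m import *
from station import vision,ticket
s=vision.snapshot('top');print(meas(s,(411,207),'green',.022,22))
print(ticket.finish_job())"
```

```text
time_s: 27.1
eef_pos: [0.4598, 0.1774, 0.2487]
tcp_rot: [-0.486, -3.102, 0.002]
force: [-0.1, -0.2, -1.2]
opening: 0.0
grip_force: 0.0
[ 593.9 -206.5   54.6   57. ]
the job is handed in; nothing more can be done
None
```

Job handed in at 27 s: I pointed at the loose tin, then at the wide pocket, holding each over 2 s with the tips about 25 mm above. This was a second pass in the same order, because the first was about 55 mm up: the reported TCP sits 30 mm beyond the real fingertips. The tin did not move, no contact force was felt, and the arm finished at least 24 cm above the table.

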